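# Latch the cover of an equipment case

## Robot

A 7-joint arm with a two-finger parallel gripper is mounted at the origin on the work surface. World frame = base frame: x ahead of the robot, y to its left, z up, the work surface at z = 0. Lengths are in m, angles in degrees, forces in N, time in s.
With the tool pointing down it reaches from about 0.425 to 0.875 m from the base axis. Payload 8.4 kg.
Tool frame: the origin (TCP) lies between the finger pads; the fingertips stand 22 mm ahead of it and the grasp point (between the pads) lies 3 mm ahead of it; x points along the fingers, y is the direction in which the jaws open and shut, and the axes are right-handed (so a half turn about x gives the same grasp; the last joint's range is limited). The gripper opens to 87 mm and grips with 3 to 60 N. Pads are 19 mm wide; open, the fingers measure 117 mm over their backs; the gripper's body (75 mm by 190 mm) begins 51 mm behind the grasp point.
Start: joints at [60.206, 19.091, 2.286, 83.961, -0.768, 76.965, -3.352], TCP at [0.265, -0.593, 0.245] pointing down, gripper open.
Joint ranges: [-147.57, 147.57], [-21.85, 119.76], [-74.77, 79.35], [14.55, 137.4], [-85.83, 265.84], [4.83, 119.75], [-152.11, 152.11]. Speed limits (degrees/s): [127.2, 127.2, 159.86, 159.86, 180, 180, 180].

## Interface

Orientations are given as [roll, pitch, yaw] about the fixed x, y, z axes, in that order (R = Rz(yaw) Ry(pitch) Rx(roll)).
In Python, from station import robot gives the robot as it stands. The module is installed in compiled form; this text tells all that it offers.
- The arm moves only by the tool drive_tool, never from a script. Its argument "commands" is one flat list of numbers, 7 for each row, row after row: the shift along the tool's x, y, z in mm, then the turn, a rotation vector about the tool's x, y, z in degrees, then the closure, from -1 (fully open) to 1 (shut). In form: [x, y, z, wx, wy, wz, gripper, x, y, z, wx, wy, wz, gripper, ...]. A call has 1 to 12 rows; each row shifts and turns the commanded pose from where the row before left it, along the tool's axes as they then stand; what a row does not reach is not made up. A row lasts 1/12 s, in which the tool goes at most 41.7 mm and 7.16 degrees, less where a joint would pass 70% of its speed; a pose out of reach is approached as far as the arm can. A call with a gripper value outside its range is refused whole. The fingers move at their own pace and stop on an object; "squeeze" is the grip in N (left out, the last holds). Time passes only in rows, so rows that do not move let the fingers close. It gives the time, the measured TCP pose, the force and the opening at its end, in the units of the state.
- robot.sense(): the state, without advancing time (a new reading comes with each control period).
- robot.grab_frame(name): name is "scene" or "top"; returns a dict with "image" (420x560x3 uint8, red, green, blue), "z_map" (420x560 float32, m along the optical axis (not along the pixel's ray), 0 where there is no reading), "K" (3x3 intrinsics, pixels), "origin" and "rotation" of the camera in the world. Camera axes: x right, y up, looking along -z (the intrinsics and any distortion apply to the point x, -y, -z); pixel columns grow to the right and rows downward; lengths in m; the calibration is good to about 2 mm. A picture is of the moment at which its call begins.
- robot.sign_off(): hands the job in, once; it reports no verdict.
The state is a dict: "time": time; "joint_pos": joint angles; "joint_velocities": joint speeds; "joint_torque": joint torques, N m; "position": TCP position; "tcp_rot": TCP orientation; "contact_force": force on the tool from outside, world axes, zero at the start; "ft_torque": the same for the moment, N m; "gripper_width": finger opening in m.
Only numpy, scipy, OpenCV 4.12 (cv2) and the standard library are available. Lean on these libraries where they do the work, as an engineer would, in place of code of your own. Each camera call takes 0.05 s, during which the arm holds its last target. There are 200 camera calls.

## Task

The cover of the black flight case stands in place but loose on its rubber seal, and the draw latch on top of the case is undone. Hook the claw of the latch down into the slot of its keeper on the cover, then swing the lever back over centre until it lies fully down and holds the cover drawn in tight. Use no more than firm hand pressure on the latch and the case, do not shift the other things, and let go at the end.

Things in the scene. Friction and masses are not known exactly. Their poses are not given: they have to be found in the camera images.
- case: Black half-rack flight case with aluminium edges, fixed; 300 mm wide (y), flat top 130 mm above the table. Origin on the table straight below the latch's lever pivot; +x along the top towards the cover, z up. Case from x = -135 to 54 mm, cover from there to 118 mm plus its gap. The steel draw latch sits at y = 0 on the top; a small motor and a screwdriver lie loose 75 mm or more to its sides.
- lever_pivot (a point): Lever pivot of the latch, on the case (axes as the case), 14 mm above the case's top; the lever turns about y. Base plate 56 x 48 mm under it, with two ears, 42 mm over their outsides, up to 5 mm above this point. A pin on the lever, 16 mm from the pivot, carries the claw: with the lever down it is 15.9 mm behind (-x) and 2 mm below the pivot.
- lever (a joint): Lever angle (rad). 0 = down on its stop, lying flat along the case's -x, away from the cover; grows as the tip is lifted up and over towards the cover (1.57 = upright; found 2.0 to 2.35). It stays where left (0.06 N m friction). With the claw hooked it meets the seal's pull at 0.8 to 1.3 rad; past dead centre (about 0.25) it pulls itself down. Unhooked, it goes down with hardly any force.
- lever_pad (a point): The place to push: on the upper face of the lever, 60 mm from the pivot and 4 mm off the line through it; z out of the face (up with the lever down, towards the cover with it upright), x from tip to pivot. The lever is a steel strip 22 mm wide, 4 mm thick, from 11 to 81 mm from the pivot, then a 12 mm tip bent up by 5 mm. Closing a hooked latch takes about 8 to 16 N here.
- cover (a joint): Gap of the cover (m): 0 = hard home on the case, 0.0075 = pushed out by its seal, loose, as found. The cover slides along the case's x in its grooved edge; the seal presses it out with about 20 N when loose and 150 N when nearly home. With the latch properly closed the gap is 0.001 to 0.0045, depending on how far the hook is screwed in.
- claw_root (a point): Pin on which the claw hinges, a point of the claw: x along the claw to its hook, y the hinge axis, z its upper side. Yoke 34 mm wide beside the lever to x = 51 mm, then a threaded stem with the hook, screwed in or out by an unmeasured 0 to 3.5 mm. The pin is loose: the claw drops by its weight (45 g with the hook). As found it lies with the tooth on the cover beyond the keeper's guard. Moving the hook swings claw and lever together.
- claw_stem (a point): Point on the claw, 50 mm from the pin along its x. From here the hook's tooth is at x = 49 to 52.5 mm (pulling face, towards the pin), 4 mm thick, 18 mm wide, pointing down to z = -6.5 mm from a strap whose underside is at z = 2 mm. Above the tooth stands a finger tab: rubber, 20 mm wide (y), 12 mm thick, centred at x = 51.3 to 54.8 mm, from z = 4 to 30 mm; pinch it from both sides.
- keeper (a point): Centre of the slot's floor in the steel keeper on the cover (moves with it), axes as the case. Slot 30 mm long (y), 8.3 mm wide. On the latch's side is the hook bar, 4 mm thick, top 10 mm above this point, leaning in a little, pulling face 4 mm from it; on the other side a guard 4 mm thick, 7.5 mm high. Seated: tooth down in the slot, strap resting on the bar, its underside 10 mm above this point.

How it is judged (in metres and radians):
On the way:
1. with the claw hooked in the keeper the cover begins to draw in (gap under 6.5 mm) while the lever comes down (between 1.35 and 0.2 rad) (value of joint cover below 0.0065 m and value of joint lever between 0.2 and 1.35 rad), for 0.1 s.
At the end, for the whole second after the job is handed in: The lever is fully down (within 0.06 rad of its stop) and the cover is held drawn in by the claw (gap under 5 mm; it springs out to 7.5 mm if the claw is not hooked) (value of joint lever below 0.06 rad and value of joint cover below 0.005 m); the robot touches nothing.
It fails at once if the lever is pushed with more than 35 N (contact force between the fingers and lever_c0 above 35 N).
It fails at once if the hook is rammed on to the keeper: over 35 N between claw and cover while the cover has not begun to draw in (gap over 7.4 mm) (contact force between claw and cover above 35 N and value of joint cover above 0.0074 m).
It fails at once if the fingers press on the cover or the case's shell with more than 35 N (contact force between the fingers and cover above 35 N or contact force between the fingers and case_c0 above 35 N).
It fails at once if one of the things standing about is shifted more than 20 mm (distance of any of motor, driver, switchbox, tape, adaptor, camera, profile from where it was at the start of the episode above 0.02 m).
It also fails if it takes over 64 s, if anything falls off the work surface, if the arm or the gripper's body presses on something with over 40 N, if the wrist force passes 120 N, or if a joint passes its speed limit or range.

## Working session

There is one attempt and no reset: what is moved stays moved. The work goes in short steps, Python scripts to look and compute and a tool call to move; the robot and the scene stay as the last step left them, time stands still between calls to the robot, and variables do not carry over. Pictures are saved under pics/ and viewed, about 8 in all and at most 12, crops included, and the job is handed in when it is done.

Besides the shell and the picture viewer there is one more tool, called after "Emit:" as name(argument=value, ...), one argument or row to a line, values as JSON. drive_tool: Moves the arm, as the interface text tells. Its arguments: {"type":"object","properties":{"commands":{"type":"array","items":{"type":"number"}},"squeeze":{"type":"number"}},"required":["commands"]}

```bash
mkdir -p pics
cat > h.py <<'E'
import numpy as np, cv2
from station import robot
def grab(n):
    f=robot.grab_frame(n); np.savez('%s.npz'%n,**f); return f
def load(n): return dict(np.load('%s.npz'%n))
def cloud(f):
    z=f['z_map'];v,u=np.mgrid[:z.shape[0],:z.shape[1]];K=f['K']
    c=np.stack([(u-K[0,2])/K[0,0]*z,-(v-K[1,2])/K[1,1]*z,-z],-1)
    p=c@f['rotation'].T+f['origin']; p[z==0]=np.nan; return p
E
python3 - <<'E'
from h import *
print(robot.sense())
ims=[]
for n in('scene','top'):
    f=grab(n); print(n,f['K'],f['origin'],f['rotation']); cv2.imwrite('pics/%s0.png'%n,f['image'][...,::-1])
    print({k:np.shape(v) for k,v in f.items()})
E
```

```text
{'time': 0.0, 'joint_pos': array([60.20679831, 19.12984997,  2.28449659, 84.01097522, -0.76621832,
       76.96515198, -3.35287914]), 'joint_velocities': array([ 0.01852813, -0.01346574, -0.04285174,  0.04707293,  0.07894327,
        0.0876406 ,  0.00640411]), 'joint_torque': array([-2.13921680e-04, -6.56364727e+01,  1.33520488e+00, -4.03800344e+01,
       -5.98880975e-02,  4.50352463e-02,  1.96278033e-04]), 'position': array([ 0.26530457, -0.59291915,  0.24368148]), 'tcp_rot': array([-85.21010634,  89.9092346 , 118.89774123]), 'contact_force': array([0.09666444, 0.04268972, 0.39167722]), 'ft_torque': array([-0.03088405,  0.03200592, -0.07976791]), 'gripper_width': 0.08701207501955427}
scene [[456.1196647    0.         278.38149603]
 [  0.         456.1196647  216.79558241]
 [  0.           0.           1.        ]] [ 0.41290678 -0.28932658  0.65444352] [ 36.11598045  -0.73974741 -24.1351542 ]
{'image': (420, 560, 3), 'z_map': (420, 560), 'K': (3, 3), 'origin': (3,), 'rotation': (3,)}
top [[397.84708856   0.         277.49382994]
 [  0.         397.84708856 215.55603319]
 [  0.           0.           1.        ]] [0.44274957 0.05606495 0.76431239] [ 12.16689472  -0.09735453 -96.62528722]
{'image': (420, 560, 3), 'z_map': (420, 560), 'K': (3, 3), 'origin': (3,), 'rotation': (3,)}
```

View pics/scene0.png

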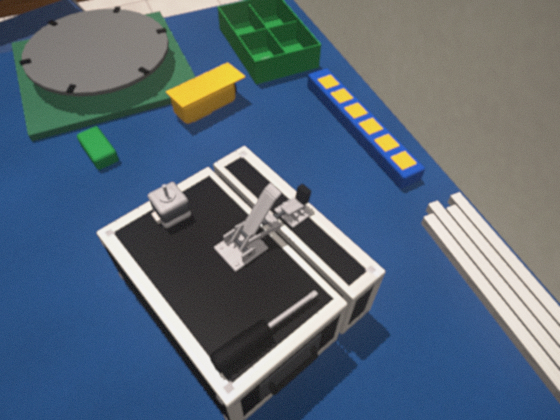

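View pics/top0.png

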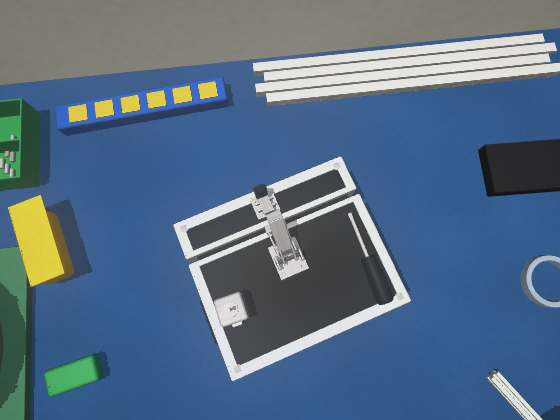

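The scene view shows the case with the latch at about (255,225) and the black tab at (303,193). In the top view the base plate is near (289,263), the tab near (261,190), the motor at (232,308) and the driver at (375,270).

```bash
cat >> h.py <<'E'
from scipy.spatial.transform import Rotation as R
_c=cloud
def cloud(f):
    f=dict(f); f['rotation']=R.from_euler('xyz',f['rotation'],degrees=True).as_matrix(); return _c(f)
E
python3 - <<'E'
from h import *
cl={}
for n in('top','scene'):
    f=load(n);p=cloud(f);cl[n]=p
    z=p[...,2]; print(n,'table z',np.nanmedian(z[np.abs(z)<.02]))
    m=((z>.118)&(z<.14)).astype(np.uint8)
    k,l,s,c=cv2.connectedComponentsWithStats(m); 
    big=np.argsort(-s[1:,4])[:3]+1
    sel=np.isin(l,big[s[big,4]>300]); 
    q=p[sel]; print(s[big], 'topz',np.median(q[:,2]))
    r=cv2.minAreaRect((q[:,:2]*1000).astype(np.float32)); print(r, cv2.boxPoints(r))
    if n=='top':
        b=cv2.boxPoints(r)/1000
        # long/short dims; x axis points to cover
        (w,h),ang=r[1],np.deg2rad(r[2])
        print('dims',w,h)
# latch points
for n in cl:
    p=cl[n]; f=load(n); z=p[...,2]; 
    m=(z>.137)&(z<.3)&(p[...,0]>.4)&(p[...,0]<.8)
    k,l,s,c=cv2.connectedComponentsWithStats(m.astype(np.uint8))
    for i in range(1,k):
        if s[i,4]>40:
            q=p[l==i]; print(n,s[i],q.mean(0),q[:,2].max())
E
```

```text
top table z 0.0012592006338991713
[[  173   156   238   225 27196]
 [  270   233    10    21    32]
 [  283   252    10     6    28]] topz 0.13130788226252366
((501.5489807128906, 29.132095336914062), (262.29766845703125, 302.6498718261719), 16.40366554260254) [[ 333.00385  137.26068]
 [ 418.47302 -153.0701 ]
 [ 670.0941   -78.99649]
 [ 584.62494  211.33429]]
dims 262.29766845703125 302.6498718261719
scene table z 0.0012030920083032637
[[   97   146   288   263 33622]
 [  520     0    40    29   420]
 [  255   223    15    13    79]] topz 0.1310281175328334
((868.262939453125, 135.79290771484375), (1028.5614013671875, 303.2757263183594), 16.454675674438477) [[ 332.09262  135.54681]
 [ 417.99753 -155.30798]
 [1404.4332   136.039  ]
 [1318.5283   426.8938 ]]
top [ 253  184   51   86 1407] [0.5529669  0.04463351 0.1696197 ] 0.21337988861215096
top [ 348  212   45   93 1002] [ 0.4704684  -0.09538614  0.15208278] 0.15934771023064764
top [214 292  35  35 903] [0.4390561  0.12340457 0.1686486 ] 0.19274463112197726
scene [ 148  182   43   45 1253] [0.43776587 0.11497704 0.16265091] 0.1936967413314803
scene [ 224  183   88   78 2203] [0.55080815 0.03965231 0.166538  ] 0.2139744770682716
scene [ 209  290  109   83 1785] [ 0.46838437 -0.10161191  0.1517444 ] 0.1587871821284217
```

```bash
cat >> h.py <<'E'
YAW=16.42; O=np.array([.5060,.0300,0.]); A=R.from_euler('z',YAW,degrees=True).as_matrix()
def case(p): return (p-O)@A*1000
E
python3 - <<'E'
from h import *
for n in('top','scene'):
    f=load(n);p=case(cloud(f)); x,y,z=np.moveaxis(p,-1,0); g=f['image'].astype(float).mean(-1)
    m=(np.abs(y)<40)&(np.abs(x)<135)&(z>134)
    print(n,'pts',m.sum())
    for a in range(-40,135,8):
        q=m&(x>=a)&(x<a+8)
        if q.sum()>3: print(a,q.sum(),'y %.0f %.0f'%tuple(np.percentile(y[q],[2,98])),'z',np.percentile(z[q],[5,50,98]).round(),'ymean %.1f'%y[q].mean())
    # tab: dark & high
    q=m&(g<70)&(z>150)&(x>50); print('tab',q.sum(),np.percentile(p[q],[2,50,98],axis=0).round(1) if q.sum() else '')
    t=m&(z>139)&(z<144)&(x<40);print('plate y',np.percentile(y[t],[2,98]), np.percentile(x[t],[2,98]))
    im=f['image'][...,::-1]; v,u=np.where(m); c=im[v.min()-8:v.max()+8,u.min()-8:u.max()+8]
    cv2.imwrite('pics/crop_%s.png'%n,cv2.resize(c,None,fx=5,fy=5,interpolation=2)[:600,:800])
a=cv2.imread('pics/crop_top.png');b=cv2.imread('pics/crop_scene.png');h=600
c=np.zeros((600,a.shape[1]+b.shape[1],3),np.uint8);c[:a.shape[0],:a.shape[1]]=a;c[:b.shape[0],a.shape[1]:]=b
s=min(1,800/c.shape[1]);cv2.imwrite('pics/both.png',cv2.resize(c,None,fx=s,fy=s))
E
```

```text
top pts 1938
-32 13 y -20 21 z [134. 135. 136.] ymean -1.6
-24 91 y -21 23 z [134. 135. 137.] ymean 1.0
-16 86 y -23 22 z [134. 135. 150.] ymean -1.0
-8 123 y -20 22 z [134. 147. 152.] ymean -0.1
0 147 y -21 23 z [134. 149. 163.] ymean 1.1
8 137 y -20 23 z [134. 161. 168.] ymean 1.6
16 143 y -22 23 z [134. 165. 173.] ymean 1.3
24 141 y -22 23 z [134. 175. 183.] ymean 1.2
32 115 y -14 15 z [157. 187. 194.] ymean 0.7
40 119 y -14 16 z [154. 196. 202.] ymean 1.4
48 138 y -23 17 z [152. 205. 210.] ymean 1.9
56 101 y -10 16 z [154. 211. 213.] ymean 1.7
72 25 y -26 33 z [134. 143. 152.] ymean 4.3
80 103 y -18 19 z [134. 148. 152.] ymean 0.2
88 94 y -18 19 z [134. 148. 150.] ymean 1.7
96 105 y -18 20 z [134. 143. 150.] ymean 1.7
104 148 y -16 20 z [134. 153. 172.] ymean 2.1
112 74 y -20 21 z [134. 170. 172.] ymean 0.4
120 8 y -37 9 z [134. 168. 170.] ymean -6.5
tab 139 [[106.7  -8.3 151.1]
 [110.9   0.5 169.2]
 [119.6   9.7 171.9]]
plate y [-17.93504073 -17.68296508] [-7.00423519  7.9484827 ]
scene pts 2770
-32 31 y -24 19 z [134. 134. 136.] ymean -1.9
-24 102 y -23 21 z [134. 135. 136.] ym
[... 214 characters left out ...]
. 167. 175.] ymean -5.9
24 189 y -20 9 z [134. 177. 184.] ymean -5.4
32 166 y -17 9 z [155. 188. 194.] ymean -3.8
40 225 y -17 9 z [151. 196. 204.] ymean -4.1
48 213 y -18 9 z [153. 204. 210.] ymean -4.4
56 136 y -17 9 z [152. 210. 213.] ymean -2.7
64 21 y -4 2 z [148. 151. 152.] ymean -1.7
72 70 y -18 13 z [134. 148. 152.] ymean -2.4
80 131 y -20 17 z [134. 140. 151.] ymean -4.1
88 88 y -20 12 z [135. 148. 150.] ymean -5.3
96 105 y -19 14 z [134. 146. 149.] ymean -5.5
104 231 y -19 8 z [135. 156. 171.] ymean -4.1
112 80 y -16 7 z [135. 170. 172.] ymean -4.9
tab 210 [[105.4 -10.8 151. ]
 [109.2  -4.1 164.9]
 [117.5   6.6 171.7]]
plate y [-22.4102887   18.02411389] [-11.6921268    9.98584607]
```

View pics/both.png

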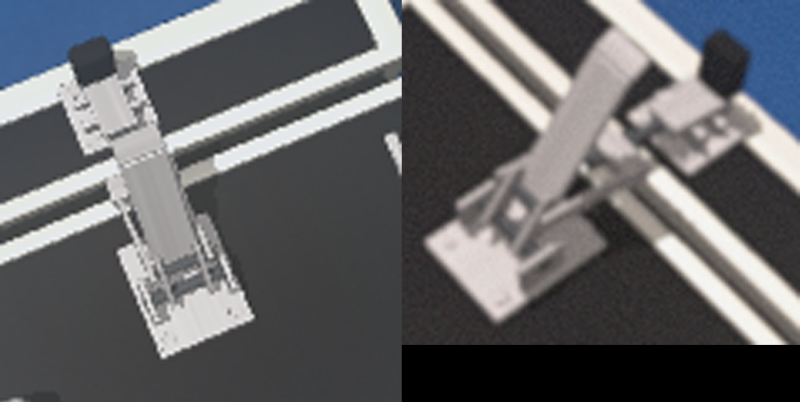

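The latch is clear in both views: the lever leans over at about 2.3 rad, and the tab stands beyond the keeper at roughly case (111, -1, 170 top). Next I refine the tab position and write a helper that turns targets into moves.

```bash
cat >> h.py <<'E'
# pose in the case frame: grasp point (mm), tilt a (deg): tool x = -(sin a,0,cos a), tool y = s*case y
def Rt(a,s):
    a=np.deg2rad(a);x=-np.array([np.sin(a),0,np.cos(a)]);y=np.array([0,s,0.]);return A@np.stack([x,y,np.cross(x,y)],1)
def cur(off=3):
    s=robot.sense();Rm=R.from_euler('xyz',s['tcp_rot'],degrees=True).as_matrix()
    p=s['position']+Rm[:,0]*off/1000
    X=A.T@Rm
    return s,Rm,case(p),np.degrees(np.arctan2(-X[0,0],-X[2,0])),X
def plan(target,a,off=3,s=None):
    st,Rm,p,a0,X=cur(off)
    if s is None: s=np.sign(X[1,1])
    T=Rt(a,s); w=A@np.array(target)/1000+O
    tcp=w-T[:,0]*off/1000
    print('now',p.round(1),'tilt %.1f'%a0,'| world',st['position'].round(3),'t',round(st['time'],2),'F case',(A.T@st['contact_force']).round(1),'w',round(st['gripper_width']*1000,1))
    print('tool-frame shift mm',((tcp-st['position'])@Rm*1000).round(1),'rotvec deg',np.degrees((R.from_matrix(Rm).inv()*R.from_matrix(T)).as_rotvec()).round(1))
E
python3 - <<'E'
from h import *
for n in('top','scene'):
    f=load(n);p=case(cloud(f)); x,y,z=np.moveaxis(p,-1,0); g=f['image'].astype(float).mean(-1)
    q=(np.abs(y)<20)&(x>95)&(x<130)&(z>168.5)&(g<90); print(n,q.sum(),p[q].mean(0),np.percentile(p[q],[5,95],axis=0).round(1))
    q=(np.abs(y)<9)&(z>150)&(x>20)&(x<60)&(z>140+x); c=np.polyfit(x[q],z[q],1);print('lever',c,np.degrees(np.arctan(c[0])))
for s in(1,-1): plan([111,-1,230],9,s=s)
E
```

```text
top 80 [114.74638596   0.47604345 170.33211572] [[110.3  -8.2 168.8]
 [119.5   8.6 171.9]]
lever [  1.13983837 146.61328955] 48.73896081049027
scene 82 [113.30959921  -1.69155842 170.2469388 ] [[109.   -9.7 168.7]
 [118.8   6.1 171.7]]
lever [  1.11611303 148.55478492] 48.1407216767311
now [-406.9 -529.5  240.8] tilt 0.0 | world [ 0.265 -0.593  0.244] t 0.1 F case [-0.7  0.  -0.9] w 86.9
tool-frame shift mm [  11.4 -454.4 -584.5] rotvec deg [-171.8    0.8  -13.5]
now [-406.9 -529.5  240.8] tilt 0.0 | world [ 0.265 -0.593  0.244] t 0.1 F case [-0.7  0.  -0.9] w 86.9
tool-frame shift mm [  11.4 -454.4 -584.5] rotvec deg [ 7.7 -9.  -0.5]
```

Emit:
drive_tool(
  commands=[-30,0,0,0,0,0,-1,-30,-10,-12,0,0,0,-1,0,-24,-31,0,0,0,-1,0,-24,-31,0,0,0,-1,0,-24,-31,0,0,0,-1,0,-24,-31,0,0,0,-1,0,-24,-31,0,0,0,-1,0,-24,-31,0,0,0,-1,0,-24,-31,0,0,0,-1,0,-24,-31,0,0,0,-1,0,-24,-31,0,0,0,-1,0,-24,-31,0,0,0,-1],
  squeeze=15,
)

```text
time: 1.1
position: [0.4576, -0.2317, 0.3044]
tcp_rot: [-7.6, 90.0, -163.5]
contact_force: [0.9, -1.3, 0.3]
gripper_width: 0.0873
```

Emit:
drive_tool(
  commands=[0,-24,-31,0,0,0,-1,0,-24,-31,0,0,0,-1,0,-24,-31,0,0,0,-1,0,-24,-31,0,0,0,-1,0,-24,-31,0,0,0,-1,0,-24,-31,0,0,0,-1,0,-24,-31,0,0,0,-1,0,-20,-31,0,0,0,-1,0,0,0,3.9,-4.5,0,-1,0,0,0,3.9,-4.5,0,-1,0,0,0,0,0,0,-1],
)

```text
time: 2.02
position: [0.6072, 0.0407, 0.3019]
tcp_rot: [3.3, 80.6, -160.5]
contact_force: [-0.7, -0.2, -1.0]
gripper_width: 0.0872
```

Run:
```python
from h import *
plan([113,-.7,220],9);plan([113,-.7,164.5],9)
```

```text
now [ 99.7 -18.4 298.9] tilt 9.4 | world [0.607 0.041 0.302] t 2.02 F case [-0.7 -0.  -1. ] w 87.2
tool-frame shift mm [ 75.5 -18.4 -26. ] rotvec deg [-0.2  0.4 -0.5]
now [ 99.7 -18.4 298.9] tilt 9.4 | world [0.607 0.041 0.302] t 2.02 F case [-0.7 -0.  -1. ] w 87.2
tool-frame shift mm [130.3 -18.9 -35. ] rotvec deg [-0.2  0.4 -0.5]
```

Emit:
drive_tool(
  commands=[0,-9,-17,0,0,0,-1,0,-9.5,-18,0,0.4,-0.5,-1,25,0,0,0,0,0,-1,25,0,0,0,0,0,-1,20,0,0,0,0,0,-1,15,0,0,0,0,0,-1,15,0,0,0,0,0,-1,0,0,0,0,0,0,-1,0,0,0,0,0,0,-1],
)

```text
time: 2.77
position: [0.6201, 0.0617, 0.1999]
tcp_rot: [0.7, 81.4, -163.1]
contact_force: [-0.0, -0.1, 0.4]
gripper_width: 0.0872
```

Run:
```python
from h import *
plan([113,-.7,164.5],9)
f=grab('scene');g=grab('top')
a=f['image'][120:330,150:430];b=g['image'][130:340,150:430]
cv2.imwrite('pics/c1.png',cv2.resize(np.hstack([a,b])[...,::-1],None,fx=1.42,fy=2,interpolation=2) if 0 else cv2.resize(np.vstack([a,b])[...,::-1],None,fx=1.4,fy=1.4,interpolation=2))
```

```text
now [118.   -1.9 196.9] tilt 8.6 | world [0.62  0.062 0.2  ] t 2.77 F case [-0.  -0.1  0.4] w 87.2
tool-frame shift mm [32.8 -1.2  0.1] rotvec deg [-0.1 -0.4 -0.1]
```

View pics/c1.png

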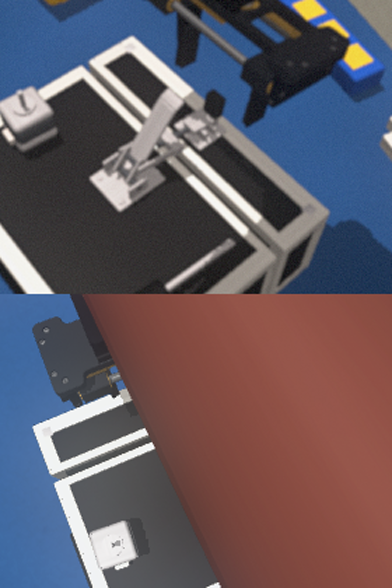

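The fingers straddle the tab in the scene view (tab at about (213,103) in the crop). The arm blocks the top view.

Emit:
drive_tool(
  commands=[11,-0.6,0,0,0,0,-1,11,-0.6,0,0,0,0,-1,10.5,0,0,0,0,0,-1,0,0,0,0,0,0,-1],
)

```text
time: 3.2
position: [0.6141, 0.0618, 0.1649]
tcp_rot: [0.5, 81.2, -163.2]
contact_force: [-0.8, -0.2, 0.1]
gripper_width: 0.0867
```

Emit:
drive_tool(
  commands=[0,0,0,0,0,0,0.2,0,0,0,0,0,0,0.4,0,0,0,0,0,0,0.6,0,0,0,0,0,0,1,0,0,0,0,0,0,1,0,0,0,0,0,0,1,0,0,0,0,0,0,1,0,0,0,0,0,0,1,0,0,0,0,0,0,1],
  squeeze=15,
)

```text
time: 3.95
position: [0.6156, 0.0621, 0.1679]
tcp_rot: [0.8, 81.4, -163.0]
contact_force: [0.2, 0.2, -0.4]
gripper_width: 0.0346
```

Run:
```python
from h import *
plan([113,-.7,164.5],9)
# predicted path of grasp point (tab centre, claw z=24) with pin on its circle, L=102
L,h=102,24
def tab(th,a): 
    q=th-.125; a=np.deg2rad(a); px,pz=-16*np.cos(q),144+16*np.sin(q)
    return px,pz,px+L*np.cos(a)+h*np.sin(a), pz-L*np.sin(a)+h*np.cos(a), px+L*np.cos(a)-6.5*np.sin(a),pz-L*np.sin(a)-6.5*np.cos(a)
for th in(2.3,2.2,2,1.8,1.6,1.5,1.4,1.3,1.2,1.1):
    for a in(2,9,): print(th,a,np.round(tab(th,a),1))
```

```text
now [113.8  -0.2 164.9] tilt 8.6 | world [0.616 0.062 0.168] t 3.95 F case [ 0.3  0.1 -0.4] w 34.6
tool-frame shift mm [0.6 0.5 0.7] rotvec deg [-0.2 -0.4 -0.1]
2.3 2 [  9.1 157.2 111.9 177.6 110.8 147.1]
2.3 9 [  9.1 157.2 113.6 164.9 108.8 134.8]
2.2 2 [  7.7 158.  110.5 178.4 109.4 148. ]
2.2 9 [  7.7 158.  112.2 165.8 107.5 135.6]
2 2 [  4.8 159.3 107.6 179.7 106.5 149.2]
2 9 [  4.8 159.3 109.3 167.  104.5 136.9]
1.8 2 [  1.7 159.9 104.4 180.3 103.4 149.9]
1.8 9 [  1.7 159.9 106.2 167.7 101.4 137.5]
1.6 2 [ -1.5 159.9 101.2 180.4 100.2 149.9]
1.6 9 [ -1.5 159.9 103.  167.7  98.2 137.6]
1.5 2 [ -3.1 159.7  99.7 180.1  98.6 149.6]
1.5 9 [ -3.1 159.7 101.4 167.4  96.6 137.3]
1.4 2 [ -4.7 159.3  98.1 179.7  97.  149.2]
1.4 9 [ -4.7 159.3  99.8 167.1  95.1 136.9]
1.3 2 [ -6.2 158.8  96.6 179.2  95.5 148.7]
1.3 9 [ -6.2 158.8  98.3 166.5  93.6 136.4]
1.2 2 [ -7.6 158.1  95.2 178.5  94.1 148. ]
1.2 9 [ -7.6 158.1  96.9 165.8  92.1 135.7]
1.1 2 [ -9.  157.2  93.8 177.7  92.7 147.2]
1.1 9 [ -9.  157.2  95.5 165.   90.7 134.9]
```

Emit:
drive_tool(
  commands=[0,0,0,0,0,0,1,0,0,0,0,0,0,1,0,0,0,0,0,0,1,0,0,0,0,0,0,1,0,0,0,0,0,0,1,0,0,0,0,0,0,1],
)

```text
time: 4.45
position: [0.6158, 0.0619, 0.1679]
tcp_rot: [0.9, 81.4, -162.9]
contact_force: [0.9, -1.5, 0.3]
gripper_width: 0.02
```

Run:
```python
from h import *
plan([111.9,-.2,177.6],2)
plan([96.6,-.2,179.2],2)
```

```text
now [113.9  -0.4 165. ] tilt 8.6 | world [0.616 0.062 0.168] t 4.45 F case [ 0.4 -1.6  0.3] w 20.0
tool-frame shift mm [-12.2  -0.2   4.2] rotvec deg [-0.2  6.6 -0.1]
now [113.9  -0.4 165. ] tilt 8.6 | world [0.616 0.062 0.168] t 4.45 F case [ 0.4 -1.6  0.3] w 20.0
tool-frame shift mm [-11.5  -0.1  19.5] rotvec deg [-0.2  6.6 -0.1]
```

Emit:
drive_tool(
  commands=[-3,0,0.8,0,1.6,0,1,-3,0,0.9,0,1.6,0,1,-3,0,1.1,0,1.7,0,1,-3.2,0,1.2,0,1.7,0,1,0,0,0,0,0,0,1,0,0,0,0,0,0,1],
)

```text
time: 4.95
position: [0.6136, 0.0613, 0.1811]
tcp_rot: [4.3, 88.1, -159.4]
contact_force: [5.5, -0.0, -0.5]
gripper_width: 0.0196
```

Run:
```python
from h import *
plan([105,-.2,180],2)
plan([96.6,-.2,179.2],2)
```

```text
now [112.   -0.4 178.1] tilt 1.9 | world [0.614 0.061 0.181] t 4.95 F case [ 5.2 -1.6 -0.5] w 19.6
tool-frame shift mm [-1.7 -0.1  7.1] rotvec deg [-0.2 -0.1 -0.1]
now [112.   -0.4 178.1] tilt 1.9 | world [0.614 0.061 0.181] t 4.95 F case [ 5.2 -1.6 -0.5] w 19.6
tool-frame shift mm [-0.6 -0.1 15.4] rotvec deg [-0.2 -0.1 -0.1]
```

Emit:
drive_tool(
  commands=[-0.6,0,2.6,0,0,0,1,-0.5,0,2.6,0,0,0,1,-0.4,0,2.6,0,0,0,1,0,0,2.6,0,0,0,1,0.3,0,2.5,0,0,0,1,0.6,0,2.5,0,0,0,1,0,0,0,0,0,0,1,0,0,0,0,0,0,1],
)

```text
time: 5.62
position: [0.5987, 0.0571, 0.1814]
tcp_rot: [3.4, 88.0, -160.4]
contact_force: [4.3, -1.2, -1.0]
gripper_width: 0.0197
```

Run:
```python
from h import *
plan([97.5,-.2,171],6.5)
plan([98.5,-.2,164.7],10)
f=grab('scene')
p=case(cloud(f)); x,y,z=np.moveaxis(p,-1,0)
q=(np.abs(y)<14)&(z>165)&(x>-60)&(x<50); 
print('lever pts',q.sum()); 
if q.sum()>20:
    for a in range(165,240,8):
        w=q&(z>a)&(z<a+8); 
        if w.sum()>3: print(a+4,w.sum(),np.median(x[w]).round(1))
cv2.imwrite('pics/c2.png',cv2.resize(f['image'][140:290,180:380][...,::-1],None,fx=4,fy=4,interpolation=2))
```

```text
now [ 96.4  -0.2 178.4] tilt 2.0 | world [0.599 0.057 0.181] t 5.62 F case [ 3.8 -2.4 -1. ] w 19.7
tool-frame shift mm [ 7.4 -0.  -1.5] rotvec deg [-0.2 -4.5 -0.1]
now [ 96.4  -0.2 178.4] tilt 2.0 | world [0.599 0.057 0.181] t 5.62 F case [ 3.8 -2.4 -1. ] w 19.7
tool-frame shift mm [13.6 -0.1 -2.9] rotvec deg [-0.2 -8.  -0.1]
lever pts 242
169 43 -9.2
177 11 -9.4
185 11 -12.7
193 14 -15.4
201 11 -18.1
209 10 -21.1
217 17 -24.5
225 50 -26.7
233 75 -25.2
```

View pics/c2.png

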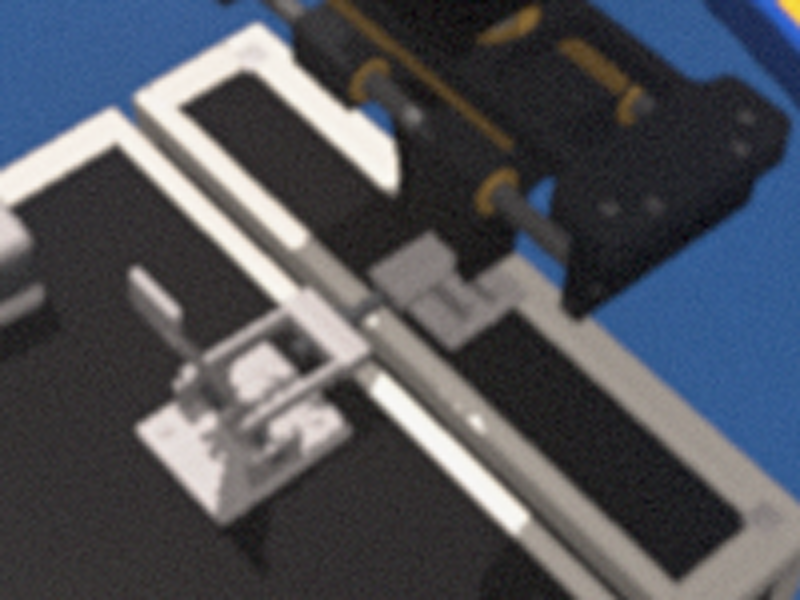

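The lever stands at about 1.25 rad, and the tooth is above the keeper with the hook strap raised (keeper at about (470,300) in the crop). Lowering in small steps and watching the force.

Emit:
drive_tool(
  commands=[2.5,0,-0.7,0,-1.6,0,1,2.5,0,-0.7,0,-1.6,0,1,2.5,0,-0.7,0,-1.6,0,1,0,0,0,0,0,0,1],
)

```text
time: 6.0
position: [0.6, 0.0576, 0.1727]
tcp_rot: [0.7, 83.0, -163.0]
contact_force: [3.5, -2.1, -0.1]
gripper_width: 0.0198
```

Emit:
drive_tool(
  commands=[1.5,0,-0.4,0,-0.8,0,1,1.5,0,-0.4,0,-0.8,0,1,0,0,0,0,0,0,1],
)

```text
time: 6.25
position: [0.6004, 0.0576, 0.1706]
tcp_rot: [0.8, 81.5, -163.0]
contact_force: [2.2, -2.0, 0.3]
gripper_width: 0.0198
```

Emit:
drive_tool(
  commands=[1.5,0,-0.3,0,-0.8,0,1,1.5,0,-0.3,0,-0.8,0,1,0,0,0,0,0,0,1],
)

```text
time: 6.5
position: [0.6009, 0.0577, 0.1684]
tcp_rot: [0.8, 80.0, -163.0]
contact_force: [2.5, -1.8, 6.0]
gripper_width: 0.0199
```

Run:
```python
from h import *
plan([99,-.2,164.7],10)
```

```text
now [ 98.3  -0.2 165.5] tilt 10.0 | world [0.601 0.058 0.168] t 6.5 F case [ 1.9 -2.5  6. ] w 19.9
tool-frame shift mm [ 0.7 -0.  -0.8] rotvec deg [-0.2 -0.  -0.1]
```

Emit:
drive_tool(
  commands=[0,0,0.8,0,0,0,1,0,0,0.7,0,0,0,1,0,0,0,0,0,0,1],
)

```text
time: 6.75
position: [0.6007, 0.0577, 0.1686]
tcp_rot: [0.7, 80.2, -163.0]
contact_force: [10.0, 1.2, -0.0]
gripper_width: 0.0198
```

Emit:
drive_tool(
  commands=[0,0,0.5,0,0,0,1,0,0,0.5,0,0,0,1,0,0,0,0,0,0,1],
)

```text
time: 7.0
position: [0.6006, 0.0577, 0.1687]
tcp_rot: [0.7, 80.4, -163.0]
contact_force: [13.9, 0.3, -3.1]
gripper_width: 0.0196
```

Run:
```python
from h import *
plan([99,-.2,164.7],10)
f=grab('scene')
cv2.imwrite('pics/c3.png',cv2.resize(f['image'][170:270,210:350][...,::-1],None,fx=5,fy=5,interpolation=2))
```

```text
now [ 98.1  -0.2 165.7] tilt 9.6 | world [0.601 0.058 0.169] t 7.0 F case [13.4 -3.6 -3.1] w 19.6
tool-frame shift mm [ 0.8  0.  -1.1] rotvec deg [-0.2 -0.4 -0.1]
```

View pics/c3.png

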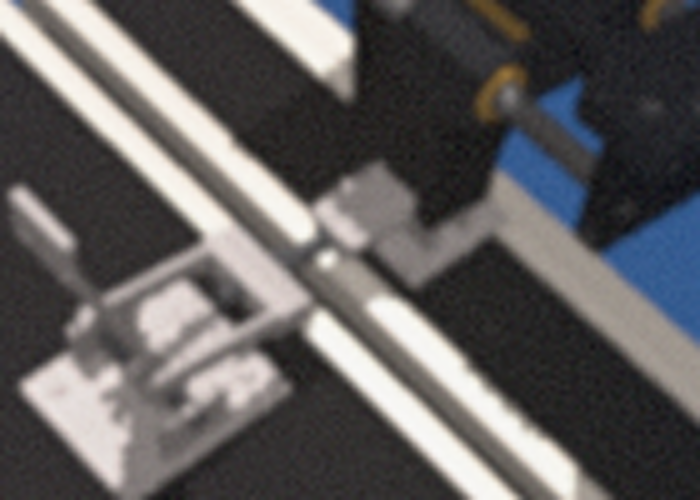

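The tooth stops hard against the bar: 13 N with no travel, at seated height. So the claw is hooked. Easing off, releasing and retreating.

Emit:
drive_tool(
  commands=[0,0,-1.2,0,0,0,1,0,0,-0.5,0,0,0,0.6,0,0,0,0,0,0,0,0,0,0,0,0,0,-0.5,0,0,0,0,0,0,-0.5,0,0,0,0,0,0,-0.5,0,0,0,0,0,0,-0.5,-15,0,0,0,0,0,-0.5,-25,0,0,0,0,0,-0.5,-30,0,0,0,0,0,0,-30,0,0,0,0,0,1],
)

```text
time: 7.97
position: [0.6157, 0.0625, 0.2672]
tcp_rot: [0.5, 79.9, -163.2]
contact_force: [0.9, -0.5, -0.1]
gripper_width: 0.0569
```

Emit:
drive_tool(
  commands=[0,0,0,0,-6,0,1,0,0,0,0,-6,0,1,0,0,0,0,-6,0,1,0,0,0,0,-6,0,1,0,0,0,0,-6,0,1,0,0,0,0,-5,0,1,0,0,0,0,0,0,1,0,0,0,0,0,0,1],
)

```text
time: 8.63
position: [0.6091, 0.0593, 0.2449]
tcp_rot: [-0.0, 51.4, -163.4]
contact_force: [-0.5, 0.9, 0.9]
gripper_width: 0.0066
```

Run:
```python
from h import *
plan([5,-.2,222],45,off=22)
print(robot.sense()['joint_pos'].round(1))
f=grab('scene')
p=case(cloud(f)); x,y,z=np.moveaxis(p,-1,0)
q=(np.abs(y)<14)&(x>-60)&(x<30)
for a in range(165,240,8):
    w=q&(z>a)&(z<a+8)
    if w.sum()>3: print(a+4,w.sum(),np.median(x[w]).round(1),np.median(y[w]).round(1))
q=(np.abs(y)<20)&(x>80)&(x<130)&(z>166)&(z<180)&(f['image'].mean(-1)<90);print('tab',q.sum(),p[q].mean(0),np.percentile(p[q],[3,97],axis=0).round(1))
cv2.imwrite('pics/c4.png',cv2.resize(f['image'][130:280,190:390][...,::-1],None,fx=4,fy=4,interpolation=2))
```

```text
now [ 93.5  -1.1 227.7] tilt 38.6 | world [0.609 0.059 0.245] t 8.63 F case [-0.2  1.   0.9] w 6.6
tool-frame shift mm [59.9 -1.1 63.1] rotvec deg [ 0.2 -6.4 -0.1]
[ -9.   43.3  -5.1  56.4   5.9 119.  -86.2]
169 40 -9.4 -10.5
177 10 -9.8 -11.4
185 11 -12.6 -11.4
193 12 -15.5 -11.4
201 13 -19.0 -11.8
209 12 -20.9 -11.3
217 15 -24.5 -11.1
225 49 -27.0 -2.8
233 74 -25.6 -2.4
tab 101 [ 97.09276549  -3.14311073 170.24790868] [[ 92.3 -10.8 166.7]
 [103.6   5.1 173.1]]
```

View pics/c4.png

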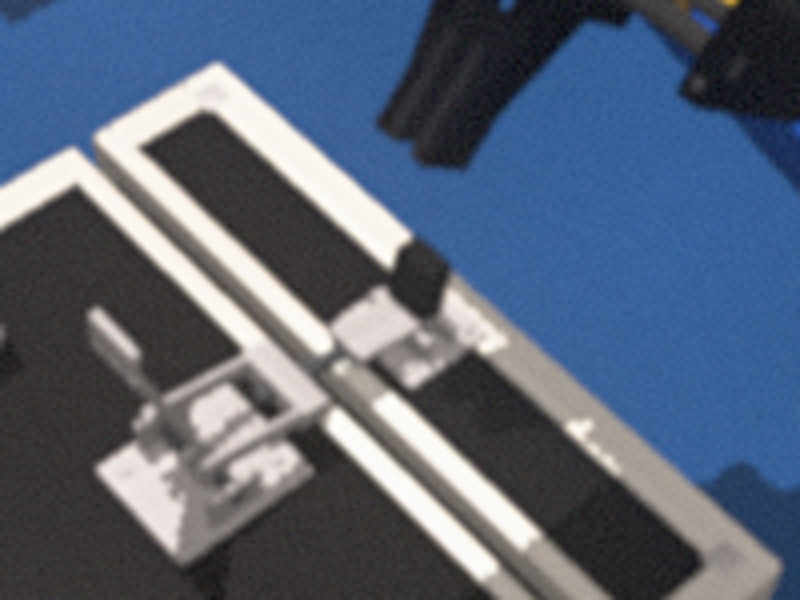

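The claw stays in the keeper on its own (tab at (420,275), hook over the bar), and the lever is at about 1.22 rad. Joint 6 is near its limit, so I'll use about 35° of tilt.

```bash
cat >> h.py <<'E'
def push(th,a,r=62):
    k=np.deg2rad(a); d=4+9.5*abs(np.sin(th-k))
    return np.array([-r*np.cos(th)+d*np.sin(th),-.2,144+r*np.sin(th)+d*np.cos(th)])
def path(ths,tilts,r=62):
    # tool-frame moves (fingertip pose) from pose to pose; for writing the rows
    P=[push(t,a,r) for t,a in zip(ths,tilts)]
    for i in range(1,len(P)):
        T0=Rt(tilts[i-1],-1);T1=Rt(tilts[i],-1)
        t0=A@P[i-1]-T0[:,0]*22;t1=A@P[i]-T1[:,0]*22
        print('%.2f->%.2f'%(ths[i-1],ths[i]),P[i].round(1),'shift',(T0.T@(t1-t0)).round(1),'wy %.1f'%-(tilts[i]-tilts[i-1]))
E
python3 - <<'E'
from h import *
print(push(1.22,35)); plan([0,-.2,213],35,off=22)
th=np.arange(1.22,-.01,-.1); path(th,np.interp(th,[0,.6,1.22],[25,33,35]))
E
```

```text
[-1.24451629e+01 -2.00000000e-01  2.05466630e+02]
now [ 93.8  -0.5 228.9] tilt 38.5 | world [0.609 0.06  0.246] t 8.68 F case [-0.7  0.1  0. ] w 4.0
tool-frame shift mm [70.9 -0.6 64.9] rotvec deg [ 0.3  3.5 -0.1]
1.22->1.12 [-1.920e+01 -2.000e-01  2.036e+02] shift [ 5.4 -0.   4.6] wy 0.3
1.12->1.02 [-2.57e+01 -2.00e-01  2.01e+02] shift [ 5.9 -0.   4. ] wy 0.3
1.02->0.92 [-32.   -0.2 197.6] shift [6.3 0.  3.4] wy 0.3
0.92->0.82 [-37.8  -0.2 193.5] shift [6.6 0.  2.7] wy 0.3
0.82->0.72 [-43.1  -0.2 188.9] shift [6.9 0.  2. ] wy 0.3
0.72->0.62 [-47.9  -0.2 183.6] shift [ 7.  -0.   1.2] wy 0.3
0.62->0.52 [-51.6  -0.2 178.6] shift [ 6.3 -0.   0.8] wy 1.1
0.52->0.42 [-54.5  -0.2 173.9] shift [5.5 0.  0.5] wy 1.3
0.42->0.32 [-57.   -0.2 169. ] shift [5.5 0.  0.2] wy 1.3
0.32->0.22 [-59.1  -0.2 163.9] shift [ 5.5 -0.  -0.2] wy 1.3
0.22->0.12 [-60.7  -0.2 158.6] shift [ 5.4  0.  -0.6] wy 1.3
0.12->0.02 [-61.8  -0.2 153.1] shift [ 5.4 -0.  -0.9] wy 1.3
```

Move in front of the lever's face.

Emit:
drive_tool(
  commands=[7,0,22,0,0.9,0,1,14,-0.3,21,0,0.9,0,1,24,0,20,0,0.9,0,1,24,0,4,0,0.8,0,1,0,0,0,0,0,0,1,0,0,0,0,0,0,1],
)

```text
time: 9.18
position: [0.518, 0.033, 0.233]
tcp_rot: [-0.3, 55.1, -163.6]
contact_force: [0.9, 0.2, 1.1]
gripper_width: 0.0003
```

Run:
```python
from h import *
plan(push(1.22,35),35,off=22)
print(robot.sense()['joint_pos'].round(1))
```

```text
now [-2.00e-01 -5.00e-01  2.15e+02] tilt 34.9 | world [0.518 0.033 0.233] t 9.18 F case [ 1.  -0.1  1.1] w 0.3
tool-frame shift mm [14.8 -0.4  4.5] rotvec deg [ 0.3 -0.1 -0. ]
[ -6.3  29.3  -6.5  78.3   5.4 107.4 -86.2]
```

Emit:
drive_tool(
  commands=[5,0,1.5,0,0,0,1,5,0,1.5,0,0,0,1,4.8,0,1.5,0,0,0,1,2.7,0,2.3,0,0,0,1,2.7,0,2.3,0,0,0,1],
)

```text
time: 9.6
position: [0.5013, 0.0277, 0.2197]
tcp_rot: [-0.3, 55.1, -163.6]
contact_force: [7.1, 2.8, -0.7]
gripper_width: 0.0008
```

Emit:
drive_tool(
  commands=[2,0,1.3,0,0.1,0,1,2,0,1.3,0,0.1,0,1,1.9,0,1.4,0,0.1,0,1],
)

```text
time: 9.85
position: [0.4956, 0.026, 0.2173]
tcp_rot: [-0.3, 55.5, -163.6]
contact_force: [10.1, 2.4, -0.9]
gripper_width: 0.0004
```

Emit:
drive_tool(
  commands=[2.1,0,1.1,0,0.1,0,1,2.1,0,1.1,0,0.1,0,1,2.1,0,1.2,0,0.1,0,1],
)

```text
time: 10.1
position: [0.49, 0.0243, 0.214]
tcp_rot: [-0.3, 55.9, -163.5]
contact_force: [11.5, 3.0, -1.1]
gripper_width: 0.0003
```

Run:
```python
from h import *
plan(push(.92,34),34,off=22)
```

```text
now [-29.3  -0.9 195.8] tilt 34.1 | world [0.49  0.024 0.214] t 10.1 F case [11.9 -0.4 -1.1] w 0.3
tool-frame shift mm [ 0.  -0.7  3.3] rotvec deg [ 0.3  0.1 -0. ]
```

Emit:
drive_tool(
  commands=[2.2,0,1,0,0.1,0,1,2.2,0,1,0,0.1,0,1,2.2,0,1,0,0.1,0,1],
)

```text
time: 10.35
position: [0.4844, 0.0227, 0.2103]
tcp_rot: [-0.3, 56.3, -163.5]
contact_force: [12.3, 2.9, 0.8]
gripper_width: 0.0004
```

Emit:
drive_tool(
  commands=[2.3,0,0.7,0,0.1,0,1,2.3,0,0.7,0,0.1,0,1,2.3,0,0.6,0,0.1,0,1],
)

```text
time: 10.6
position: [0.4792, 0.0212, 0.2059]
tcp_rot: [-0.3, 56.6, -163.5]
contact_force: [12.7, 3.2, 1.5]
gripper_width: 0.0004
```

Emit:
drive_tool(
  commands=[2.3,0,0.4,0,0.1,0,1,2.3,0,0.4,0,0.1,0,1,2.3,0,0.4,0,0.1,0,1],
)

```text
time: 10.85
position: [0.4745, 0.0198, 0.201]
tcp_rot: [-0.3, 56.8, -163.5]
contact_force: [10.4, 3.7, 3.2]
gripper_width: 0.0004
```

Run:
```python
from h import *
plan(push(.62,33),33,off=22)
f=grab('scene')
cv2.imwrite('pics/c5.png',cv2.resize(f['image'][130:280,190:390][...,::-1],None,fx=4,fy=4,interpolation=2))
```

```text
now [-45.2  -0.9 182.6] tilt 33.2 | world [0.474 0.02  0.201] t 10.85 F case [11.   0.6  3.2] w 0.4
tool-frame shift mm [ 0.6 -0.7  2.9] rotvec deg [ 0.3  0.2 -0. ]
```

View pics/c5.png

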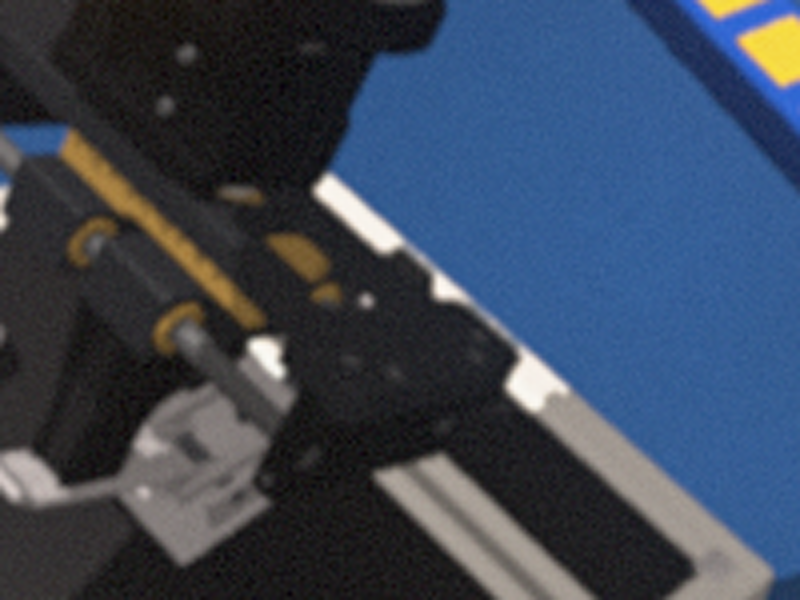

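The gripper hides the hook, but the lever is half down and the gap strip between cover and case has narrowed. Going on.

Emit:
drive_tool(
  commands=[2.1,0,0.3,0,0.4,0,1,2.1,0,0.3,0,0.4,0,1,2.1,0,0.2,0,0.4,0,1],
)

```text
time: 11.15
position: [0.4704, 0.0185, 0.1965]
tcp_rot: [-0.3, 58.0, -163.6]
contact_force: [9.9, 2.9, 4.9]
gripper_width: 0.0005
```

Emit:
drive_tool(
  commands=[1.8,0,0,0,0.4,0,1,1.8,0,0,0,0.4,0,1,1.8,0,0,0,0.4,0,1],
)

```text
time: 11.4
position: [0.4672, 0.0176, 0.192]
tcp_rot: [-0.3, 59.2, -163.6]
contact_force: [6.8, 2.4, 5.6]
gripper_width: 0.0004
```

Emit:
drive_tool(
  commands=[1.8,0,0,0,0.4,0,1,1.8,0,0,0,0.4,0,1,1.8,0,0,0,0.4,0,1],
)

```text
time: 11.65
position: [0.4642, 0.0167, 0.1871]
tcp_rot: [-0.3, 60.3, -163.6]
contact_force: [4.9, 1.9, 4.6]
gripper_width: 0.0004
```

Run:
```python
from h import *
plan(push(.32,29.3),29.3,off=22);plan(push(.22,28),28,off=22)
```

```text
now [-54.7  -0.9 168. ] tilt 29.7 | world [0.464 0.017 0.187] t 11.65 F case [5.2 0.5 4.6] w 0.4
tool-frame shift mm [ 0.3 -0.8  2.6] rotvec deg [0.3 0.4 0. ]
now [-54.7  -0.9 168. ] tilt 29.7 | world [0.464 0.017 0.187] t 11.65 F case [5.2 0.5 4.6] w 0.4
tool-frame shift mm [ 5.8 -0.8  2.4] rotvec deg [0.3 1.7 0. ]
```

Emit:
drive_tool(
  commands=[1.8,0,-0.1,0,0.4,0,1,1.8,0,-0.1,0,0.4,0,1,1.8,0,-0.1,0,0.4,0,1],
)

```text
time: 11.9
position: [0.4605, 0.0154, 0.1817]
tcp_rot: [-0.3, 61.3, -163.7]
contact_force: [0.7, 0.4, 1.1]
gripper_width: 0.0006
```

Emit:
drive_tool(
  commands=[1.8,0,-0.2,0,0.4,0,1,1.8,0,-0.2,0,0.4,0,1,1.8,0,-0.2,0,0.4,0,1],
)

```text
time: 12.15
position: [0.4579, 0.0145, 0.1763]
tcp_rot: [-0.4, 62.4, -163.7]
contact_force: [0.2, -0.5, 0.5]
gripper_width: 0.0007
```

Emit:
drive_tool(
  commands=[1.5,0,-0.2,0,0.4,0,1,1.5,0,-0.2,0,0.4,0,1,0,0,0,0,0,0,1],
)

```text
time: 12.4
position: [0.4572, 0.0143, 0.1737]
tcp_rot: [-0.4, 63.3, -163.7]
contact_force: [0.6, -0.5, -0.4]
gripper_width: 0.0005
```

Run:
```python
from h import *
plan(push(.02,25),25,off=22)
```

```text
now [-61.2  -1.3 154.1] tilt 26.7 | world [0.457 0.014 0.174] t 12.4 F case [ 0.5 -0.6 -0.4] w 0.5
tool-frame shift mm [ 1.2 -1.1  0.8] rotvec deg [0.3 1.7 0.1]
```

The lever has snapped over and the force is gone. A light press will confirm it is on its stop.

Emit:
drive_tool(
  commands=[1,0,0,0,0,0,1,0.8,0,0,0,0,0,1,0,0,0,0,0,0,1],
)

```text
time: 12.65
position: [0.4569, 0.0143, 0.1724]
tcp_rot: [-0.4, 63.3, -163.7]
contact_force: [-0.3, 0.3, 1.0]
gripper_width: 0.0007
```

Emit:
drive_tool(
  commands=[0.8,0,0,0,0,0,1,0.7,0,0,0,0,0,1,0,0,0,0,0,0,1],
)

```text
time: 12.9
position: [0.4568, 0.0142, 0.1719]
tcp_rot: [-0.3, 63.4, -163.7]
contact_force: [1.6, 1.2, 7.9]
gripper_width: 0.0002
```

Hard contact at 8 N with the tip's lower corner at z ≈ 148 mm, which is the lever's upper face when fully down. Retreating and checking.

Emit:
drive_tool(
  commands=[-10,0,0,0,0,0,1,-20,0,0,0,0,0,1,-30,0,0,0,0,0,1,-30,0,0,0,0,0,1,-30,0,0,0,0,0,1,-30,0,-20,0,0,0,1,-20,0,-30,0,0,0,1,0,0,-35,0,0,0,1,0,0,-35,0,0,0,1,0,0,0,0,0,0,1,0,0,0,0,0,0,1],
)

```text
time: 13.82
position: [0.6323, 0.0669, 0.2655]
tcp_rot: [-0.5, 62.9, -163.8]
contact_force: [-1.0, 0.0, 0.3]
gripper_width: 0.0007
```

Run:
```python
from h import *
old=load('scene'); f=grab('scene')
p=case(cloud(f)); x,y,z=np.moveaxis(p,-1,0)
for a in range(-100,0,10):
    q=(np.abs(y+2)<8)&(x>a)&(x<a+10)&(z>100); print(a+5,q.sum(),np.median(z[q]).round(1),np.percentile(z[q],95).round(1))
q=(np.abs(y)<20)&(x>70)&(x<130)&(z>166)&(z<180)&(f['image'].mean(-1)<90);print('tab',q.sum(),p[q].mean(0))
for n,F in(('before',old),('after',f)):
    P=case(cloud(F));w=(P[...,2]>126)&(P[...,2]<135)&(P[...,1]<-40)&(P[...,1]>-120);print(n,'outer edge',np.percentile(P[...,0][w],99.5))
print(robot.sense()['contact_force'])
cv2.imwrite('pics/c6.png',cv2.resize(f['image'][130:330,130:400][...,::-1],None,fx=2.9,fy=2.9,interpolation=2))
```

```text
-95 112 130.9 153.4
-85 135 149.5 153.2
-75 122 148.3 149.9
-65 118 148.4 150.0
-55 123 148.2 150.6
-45 117 148.3 150.2
-35 113 148.5 150.1
-25 107 148.7 150.1
-15 68 148.8 150.3
-5 56 146.6 149.8
tab 92 [ 84.590011    -3.27550592 170.74194406]
before outer edge 118.90235730725321
after outer edge 118.15204897788698
[ 0.41738093 -0.36243965  0.63775713]
```

View pics/c6.png

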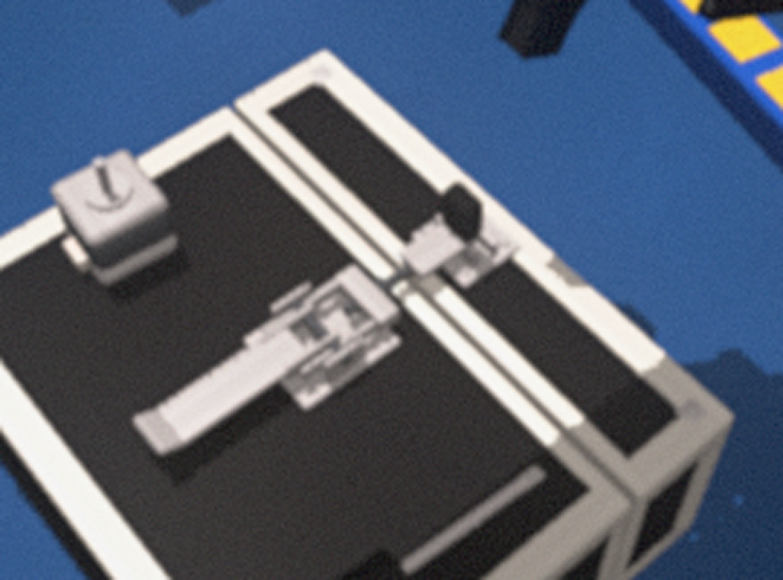

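The final picture shows the lever flat (tip at (165,430)), the hook down over the keeper bar (455,235) and only a thin gap along the cover. The motor and driver are where they were. Handing in.

```bash
python3 -c "
from station import robot
print(robot.sign_off())"
```

```text
the job is handed in; nothing more can be done
None
```

The latch is closed and handed in after about 14 s of robot time. I pinched the tab, lifted the claw over the guard and lowered the tooth into the keeper's slot. I then let go of the tab and pushed the lever down with closed fingers until it went over centre.

**Forces:** These are the readings at the end of each move. The lever push peaked at about 13 N, and the most I put on the hook was about 14 N, in a pull test that showed the tooth caught on the bar.

**Last checks:**
- **Lever:** It lies flat, with its upper face at about 148 mm along its length, the height expected when fully down. A light 8 N press met a hard stop there.
- **Cover:** It is drawn in and held with the robot clear. Its outer edge measures about 118 mm against 125.5 mm when loose, so the gap is about 1 mm. That is good to about 2 mm.
- **Robot and other things:** The arm stands clear and touches nothing. In the last picture the motor and screwdriver are where they were; I did not measure them or the things on the table.

**One check that failed:** A before/after comparison of the cover's edge was no use, because the gripper hid part of the earlier picture. The gap figure therefore rests on the final picture's edge and on the tab's position. The tab is at 84.6 mm, and about 85.4 mm or more was expected when closed, so it agrees within the camera's error.

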